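Close the battery cover of the white intercom

TASK

Fresh batteries are in the white desk intercom that lies face down on the repair bench. Swing its grey battery cover round on its one screw until it lies flat and square over the battery bay, its length in line with the case. Leave the cover of the black intercom open, just as it is.

Things in the scene. Friction and masses are not known exactly. Their poses are not given: they have to be found in the camera images.
- white_intercom: White case lying face down, fixed, 170 (its x) x 160 (y) x 50 mm high, upper side flat. Origin: centre of underside, on the bench; z up. Battery bay sunk in the top: 104 (x) x 34 mm centred at x +4, y 0 mm, 4 cells in it. Pivot screw at x -66, y 0; its 16 mm head tops out 65.5 mm above the bench. Case +x points away from the robot within 35 degrees.
- white_cover: Its loose flat grey cover, 145 x 50 x 10 mm, 70 g, lies on the case top (50 to 60 mm above the bench). Hole on the 6 mm pivot screw with 1.5 mm play, held on by the head; turns with light friction, no spring or stop. Origin: hole, underside; x along plate, -15 to +130 mm; z up. Starts open 40 to 75 degrees anticlockwise from above, end overhanging; closed, x is along case x.
- white_cover_end (a point): Middle of the free end of the white intercom's cover, half-way up its thickness: 130 mm along the cover's x from the hole. Axes as the cover's.
- black_cover_end (a point): The same point on the like grey cover of the black intercom, a case of the same size and make in black, to the left or right of the white one, its cover also swung open; to be left alone. Axes as that cover's: its pivot screw lies 130 mm back along -x.
Things that resemble listed ones, but are neither listed nor needed, are in the scene too. What is shaped like the white_cover but pink or turquoise is not meant.

How it is judged:
By the outcome, as a careful person would: the job done as asked, in the order asked, and still so for the second after the job is handed in, with the robot touching nothing.
It also fails if it takes over 32 s, if anything falls off the work surface, if the arm or the gripper's body presses on something with over 40 N, if the wrist force passes 120 N, or if a joint passes its speed limit or range.

ROBOT

A 7-joint arm with a two-finger parallel gripper is mounted at the origin on the work surface. World frame = base frame: x ahead of the robot, y to its left, z up, the work surface at z = 0. Lengths are in m, angles in rad, forces in N, time in s.
With the tool pointing down it reaches from about 0.4 to 0.85 m from the base axis. Payload 4.5 kg.
Tool frame: the origin (TCP) lies between the finger pads; the fingertips stand 8 mm ahead of it and the grasp point (between the pads) lies 11 mm behind it; z points along the fingers, y is the direction in which the jaws open and shut (so a half turn about z gives the same grasp; the last joint's range is limited). The gripper opens to 88 mm and grips with 3 to 60 N. Pads are 18 mm wide; open, the fingers measure 123 mm over their backs; the gripper's body (75 mm by 187 mm) begins 45 mm behind the grasp point.
Start: joints at [0.034, 0.689, -0.195, 1.565, 0.157, 0.902, -0.215], TCP at [0.625, 0, 0.247] pointing down, gripper open.
Joint ranges: [-3.01, 3.01], [-0.46, 2.08], [-1.47, 1.51], [0.13, 2.56], [-1, 4.14], [0.04, 2.09], [-2.66, 2.66]. Speed limits (rad/s): [2.57, 2.57, 3.14, 3.14, 3.14, 3.14, 3.14].

INTERFACE

Orientations are given as a unit quaternion [x, y, z, w].
In Python, from rig import r gives the robot as it stands.
- The arm moves only by the tool apply_moves, never from a script. Its argument "moves" is a list of rows, each a list of 7 numbers: the shift along the tool's x, y, z in units of 40 mm (1.0 is 40 mm), then the turn, a rotation vector about the tool's x, y, z in units of 8 degrees (1.0 is 8 degrees), then the gripper command: -1 is fully open, 1 is shut, values between are in proportion. A call has 1 to 12 rows; each row shifts and turns the commanded pose from where the row before left it, along the tool's axes as they then stand; what a row does not reach is not made up. A row lasts 1/10 s, in which the tool goes at most 50 mm and 8.59 degrees, less where a joint would pass 70% of its speed; a pose out of reach is approached as far as the arm can. A call is refused whole if a number of a shift passes 1 or a number of a turn 1, either way. A call with a gripper value outside its range is refused whole. The fingers move at their own pace and stop on an object; "squeeze" is the grip in N (left out, the last holds). Time passes only in rows, so rows that do not move let the fingers close. It gives the time, the measured TCP pose, the force and the opening at its end, in the units of the state.
- r.get_state(): the state, without advancing time (a new reading comes with each control period).
- r.get_image(name): name is "scene" or "side" or "wrist"; returns (picture, depth): 400x640x3 uint8, blue, green, red; 400x640 float32, m along the optical axis (not along the pixel's ray), 0 where there is no reading.
- r.camera_model(name): a dict with "K" (3x3 intrinsics, pixels), "R" (3x3) and "t" (3): a world point X has camera coordinates R X + t; the wrist camera has in their place "T_tool_cam" (4x4, takes a point from camera to tool coordinates, whose origin is the TCP and whose axes are the flange's). Camera axes: x right, y down, z forward; pixel columns grow to the right and rows downward; lengths in m; the calibration is good to about 2 mm. The wrist camera is an equidistant fisheye: a pixel r from the principal point sees the ray r / f radians off the axis. A picture is of the moment at which its call begins: read the wrist's pose just before it. camera_model takes no time and is no camera call.
- r.job_done(): hands the job in, once; it reports no verdict.
The state is a dict: "time_s": time; "joints": joint angles; "qd": joint speeds; "tau": joint torques, N m; "eef_pos": TCP position; "ee_rot": TCP orientation; "force": force on the tool from outside, world axes, zero at the start; "wrist_torque": the same for the moment, N m; "gripper_width": finger opening in m.
Only numpy, scipy, OpenCV 4.12 (cv2) and the standard library are available. Lean on these libraries where they do the work, as an engineer would, in place of code of your own. Each camera call takes 0.05 s, during which the arm holds its last target.

## Working session

There is one attempt and no reset: what is moved stays moved. The work goes in short steps, Python scripts to look and compute and a tool call to move; the robot and the scene stay as the last step left them, time stands still between calls to the robot, and variables do not carry over. Pictures are saved under pics/ and viewed, and the job is handed in when it is done.

Besides the shell and the picture viewer there is one more tool, called in YAML: its name, and indented under it one key for each argument. apply_moves: Moves the arm, as the interface text tells. Its arguments: {"type":"object","properties":{"moves":{"type":"array","items":{"type":"array","items":{"type":"number"}}},"squeeze":{"type":"number"}},"required":["moves"]}

```bash
mkdir -p pics; python3 - <<'E'
from rig import r
import cv2,numpy as np
for n in ["scene","side"]:
    im,d=r.get_image(n); cv2.imwrite(f"pics/{n}0.png",im); np.save(f"pics/{n}0.npy",d)
    c=r.camera_model(n); print(n,{k:np.round(v,3).tolist() for k,v in c.items()})
s=r.get_state(); print(s)
E
```

```text
scene {'K': [[449.479, 0.0, 323.198], [0.0, 449.479, 205.314], [0.0, 0.0, 1.0]], 'R': [[-0.389, 0.921, -0.004], [0.717, 0.299, -0.63], [-0.579, -0.248, -0.777]], 't': [0.109, -0.297, 1.432]}
side {'K': [[505.314, 0.0, 315.621], [0.0, 505.314, 198.13], [0.0, 0.0, 1.0]], 'R': [[-0.993, -0.121, -0.008], [-0.077, 0.681, -0.728], [0.093, -0.722, -0.685]], 't': [0.446, 0.026, 1.188]}
{'time_s': 0.1, 'joints': array([ 0.03379404,  0.68986358, -0.19452317,  1.56624163,  0.15730261,
        0.90248378, -0.21512367]), 'qd': array([-5.16859704e-04, -9.12318691e-04,  9.98584893e-05, -1.88991170e-03,
       -1.01937568e-03,  1.61488519e-03,  2.41521419e-04]), 'tau': array([-3.08775299e-03, -5.28501892e+01, -1.27141513e+00, -1.53837240e+01,
       -5.25604945e-02,  1.96265515e-03,  5.71585565e-05]), 'eef_pos': array([ 6.24451283e-01, -3.72398279e-05,  2.46012666e-01]), 'ee_rot': array([ 7.07084352e-01,  7.07128754e-01, -6.08149612e-04, -5.23894807e-04]), 'force': array([-0.17898629, -0.50550499,  0.70666852]), 'wrist_torque': array([-0.01303443, -0.01808771, -0.02492853]), 'gripper_width': 0.08830955928387015}
```

View pics/scene0.png

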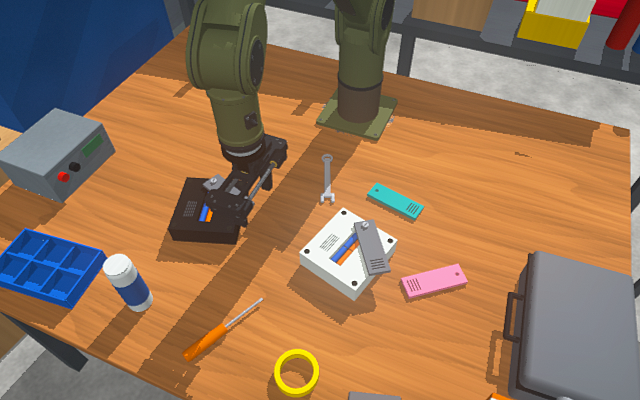

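View pics/side0.png

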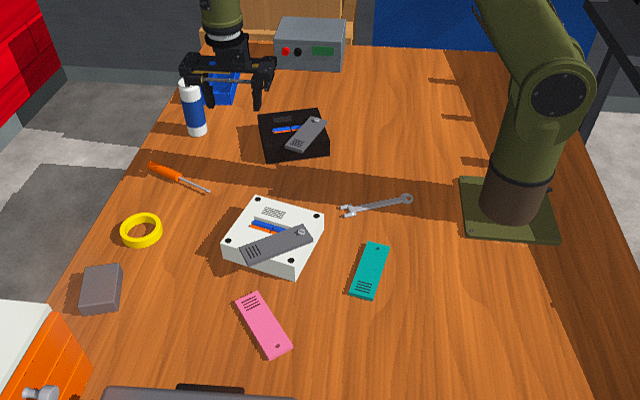

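```bash
python3 - <<'E'
import cv2
a=cv2.imread("pics/scene0.png")[195:305,285:445]; cv2.imwrite("pics/sc.png",cv2.resize(a,None,fx=5,fy=5,interpolation=2))
a=cv2.imread("pics/side0.png")[185:285,210:340]; cv2.imwrite("pics/sd.png",cv2.resize(a,None,fx=6,fy=6,interpolation=2))
E
```

```text
(no output)
```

View pics/sc.png

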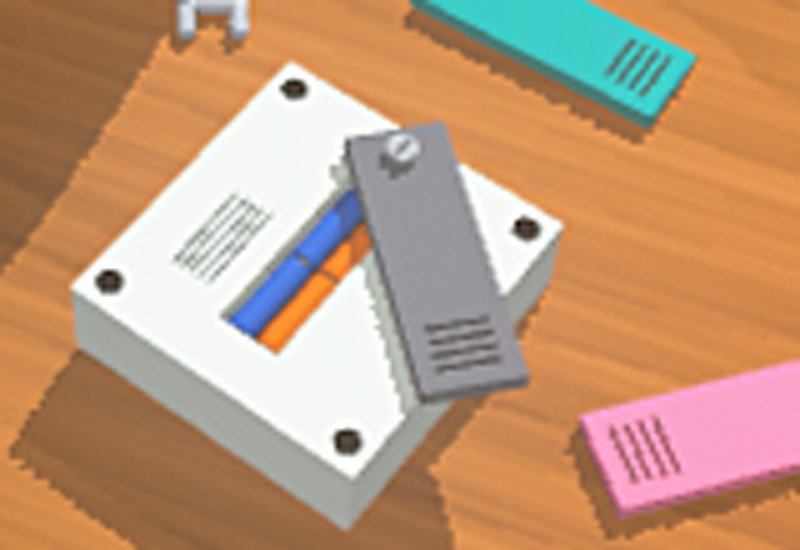

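View pics/sd.png

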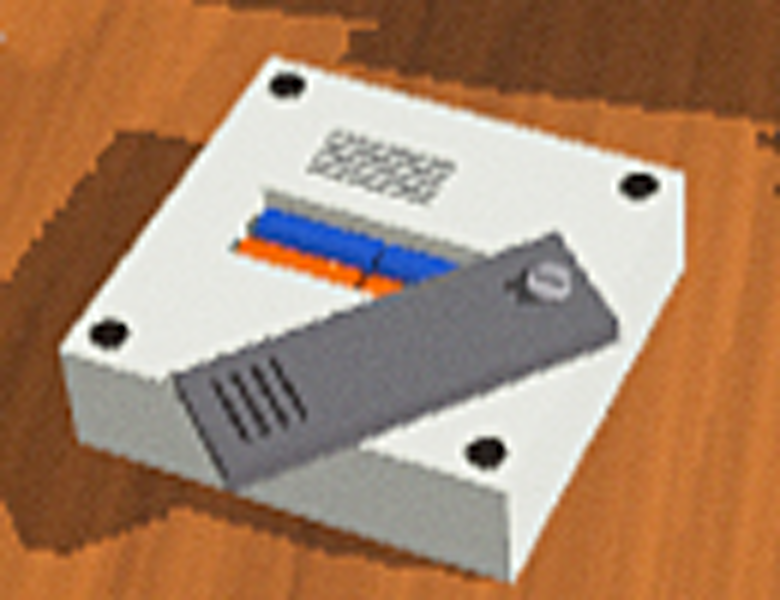

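```bash
cat > h.py <<'E'
import numpy as np
from rig import r
def ray(n,uv,z):
    c=r.camera_model(n);K,R,t=map(np.array,(c["K"],c["R"],c["t"]))
    d=R.T@np.linalg.solve(K,[*uv,1.]);o=-R.T@t
    return o+d*(z-o[2])/d[2]
def crop(pts,f,off): return [((u+.5)/f-.5+off[0],(v+.5)/f-.5+off[1]) for u,v in pts]
E
python3 - <<'E'
from h import *
S=dict(scene=(5,(285,195),[(292,62),(562,225),(350,475),(72,290)],[(347,140),(442,124),(525,380),(425,395)],(403,147)),
 side=(6,(210,185),[(685,175),(512,492),(62,350),(272,58)],[(555,232),(617,325),(232,487),(177,375)],(550,280)))
for n,(f,o,cs,cv,sc) in S.items():
    P=np.array([ray(n,p,.05) for p in crop(cs,f,o)])[:,:2]
    C=np.array([ray(n,p,.06) for p in crop(cv,f,o)])[:,:2]
    s=ray(n,crop([sc],f,o)[0],.0655)[:2]
    L=lambda Q:np.round(np.linalg.norm(np.roll(Q,-1,0)-Q,axis=1)*1e3,1)
    print(n,P.round(4).tolist(),L(P),"ctr",P.mean(0).round(4))
    ax=(P[2]+P[3]-P[0]-P[1]); bx=(P[0]+P[3]-P[1]-P[2]);print(" case yaw",np.degrees(np.arctan2(ax[1],ax[0])),np.degrees(np.arctan2(bx[1],bx[0])))
    print(C.round(4).tolist(),L(C),"screw",s.round(4))
    a=C[2]+C[3]-C[0]-C[1];print(" cover yaw",np.degrees(np.arctan2(a[1],a[0])), "end",((C[2]+C[3])/2).round(4))
E
```

```text
scene [[0.4181, 0.1116], [0.461, 0.2651], [0.6234, 0.2187], [0.5834, 0.0669]] [159.3 168.9 157.  171.3] ctr [0.5215 0.1656]
 case yaw -15.525117880268926 -105.20824061546683
[[0.4604, 0.1561], [0.4336, 0.1951], [0.5546, 0.2753], [0.5789, 0.2369]] [ 47.3 145.1  45.4 143.4] screw [0.458  0.1834]
 cover yaw 33.899235124802516 end [0.5667 0.2561]
side [[0.4176, 0.1129], [0.4584, 0.2668], [0.6229, 0.2225], [0.5814, 0.0679]] [159.2 170.4 160.1 169.9] ctr [0.5201 0.1675]
 case yaw -15.213716529185001 -104.93451810209247
[[0.4593, 0.1565], [0.4319, 0.198], [0.5483, 0.2832], [0.5775, 0.2377]] [ 49.8 144.3  54.1 143.3] screw [0.4569 0.1848]
 cover yaw 35.33593669646501 end [0.5629 0.2604]
```

Things that could be taken for the cover (scene pixels): the white case's grey cover (370,248), the black case's grey cover (~215,190, behind the gripper), pink plate (434,281), turquoise plate (395,200), grey box (375,397). I choose the one at (370,248): the crops show it grey, under the screw head, on the white case. Both cameras agree: case yaw ≈ -15.3°, pivot ≈ (0.457,0.184), cover yaw ≈ 34.6°.

Plan: fork the cover between the jaws about 100 mm out from the pivot, then swing it -50°.

apply_moves:
  moves:
    - [0.86,-0.3,0.2,0,0,0,-1]
    - [0.86,-0.3,0.2,0,0,0,-1]
    - [0.86,-0.3,0.2,0,0,0,-1]
    - [0.86,-0.3,0.2,0,0,0,-1]
    - [0.86,-0.3,0.2,0,0,0,-1]
    - [0.86,-0.3,0.2,0,0,0,-1]
    - [0.86,-0.3,0.2,0,0,0,-1]

```text
time_s: 0.8
eef_pos: [0.5402, 0.242, 0.1901]
ee_rot: [0.707, 0.707, -0.0, -0.0]
force: [-0.3, -0.0, -0.3]
gripper_width: 0.0882
```

apply_moves:
  moves:
    - [0,0,0.15,0,0,0.87,-1]
    - [0,0,0.15,0,0,0.87,-1]
    - [0,0,0.15,0,0,0.87,-1]
    - [0,0,0.15,0,0,0.87,-1]
    - [0,0,0.15,0,0,0.87,-1]
    - [0,0,0.15,0,0,0.87,-1]
    - [0,0,0.15,0,0,0.87,-1]
    - [0,0,0.15,0,0,0.87,-1]
    - [0,0,0,0,0,0,-1]
    - [0,0,0,0,0,0,-1]

```text
time_s: 1.8
eef_pos: [0.5408, 0.2408, 0.1425]
ee_rot: [0.955, 0.296, -0.0, 0.0]
force: [-0.5, -0.4, -0.9]
gripper_width: 0.088
```

```bash
cat >> h.py <<'E'
from scipy.spatial.transform import Rotation as Ro
def to(xy,z,yaw_y):
    """deltas in units to TCP xy,z with tool y at world yaw_y deg"""
    s=r.get_state();R=Ro.from_quat(s["ee_rot"]).as_matrix()
    p=np.array(s["eef_pos"]);T=np.array([*xy,z])
    c,n=np.cos(np.radians(yaw_y)),np.sin(np.radians(yaw_y))
    y=np.array([c,n,0]);zz=np.array([0,0,-1.]);G=np.c_[np.cross(y,zz),y,zz]
    print("t",s["time_s"],"pos",p.round(4),"yaw_y",np.degrees(np.arctan2(R[1,1],R[0,1])).round(2),"tilt",R[:,2].round(4),"F",s["force"].round(1),"w",s["gripper_width"])
    print("shift units",(R.T@(T-p)/.04).round(3),"rot units",(Ro.from_matrix(R.T@G).as_rotvec(True)/8).round(3))
E
python3 - <<'E'
from h import *
import cv2
to((.5394,.2407),.0615,-55.4)
im,d=r.get_image("wrist");cv2.imwrite("pics/w1.png",im)
c=r.camera_model("wrist");print({k:np.round(v,3).tolist() for k,v in c.items()})
E
```

```text
t 1.8 pos [0.5408 0.2408 0.1425] yaw_y -55.51 tilt [-5.e-04 -4.e-04 -1.e+00] F [-0.5 -0.4 -0.9] w 0.08798295623933389
shift units [-0.029 -0.017  2.026] rot units [ 0.001  0.005 -0.013]
{'K': [[309.707, 0.0, 318.398], [0.0, 309.707, 198.105], [0.0, 0.0, 1.0]], 'T_tool_cam': [[-0.001, -0.96, -0.28, 0.072], [1.0, -0.001, -0.0, -0.001], [-0.0, -0.28, 0.96, -0.138], [0.0, 0.0, 0.0, 1.0]]}
```

View pics/w1.png

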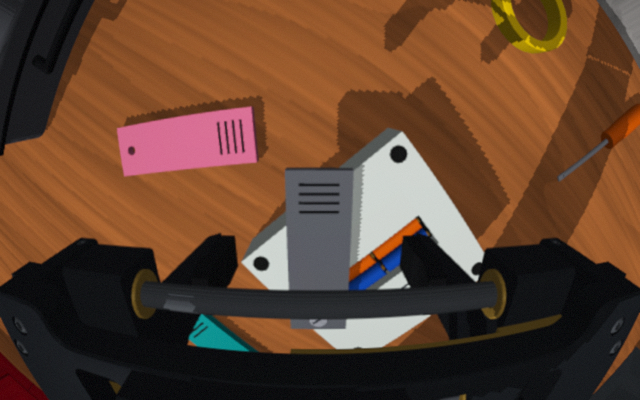

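The wrist picture shows the grey cover (edges at columns 287–352, end at row 170) upright and centred between the two fingers, over the white case. Next I go down.

apply_moves:
  moves:
    - [0,0,0.4,0,0,0,-1]
    - [0,0,0.4,0,0,0,-1]
    - [0,0,0.4,0,0,0,-1]
    - [0,0,0.3,0,0,0,-1]
    - [0,0,0.2,0,0,0,-1]
    - [0,0,0.15,0,0,0,-1]
    - [0,0,0.15,0,0,0,-1]
    - [0,0,0,0,0,0,-1]
    - [0,0,0,0,0,0,-1]

```text
time_s: 2.75
eef_pos: [0.5412, 0.2409, 0.063]
ee_rot: [0.955, 0.295, 0.0, -0.0]
force: [0.4, 0.7, 0.3]
gripper_width: 0.0882
```

apply_moves:
  moves:
    - [0,0,0,0,0,0,0]
    - [0,0,0,0,0,0,0.3]
    - [0,0,0,0,0,0,0.3]
    - [0,0,0,0,0,0,0.3]
    - [0,0,0,0,0,0,0.3]
    - [0,0,0,0,0,0,0.3]
    - [0,0,0,0,0,0,0.3]
  squeeze: 4

```text
time_s: 3.45
eef_pos: [0.541, 0.2408, 0.0628]
ee_rot: [0.955, 0.295, 0.0, -0.0]
force: [-0.4, -0.1, 0.2]
gripper_width: 0.0496
```

```bash
python3 - <<'E'
from h import *
import cv2
to((.5535,.1575),.0615,-105.3)
im,d=r.get_image("wrist");cv2.imwrite("pics/w2.png",im)
im,d=r.get_image("side");cv2.imwrite("pics/s2.png",cv2.resize(im[120:300,160:400],None,fx=3,fy=3))
E
```

```text
t 3.45 pos [0.541  0.2408 0.0628] yaw_y -55.68 tilt [ 1.e-04  1.e-04 -1.e+00] F [-0.4 -0.1  0.2] w 0.04964780352147638
shift units [-0.918  1.896  0.032] rot units [-0.000e+00 -1.000e-03  6.202e+00]
```

View pics/w2.png

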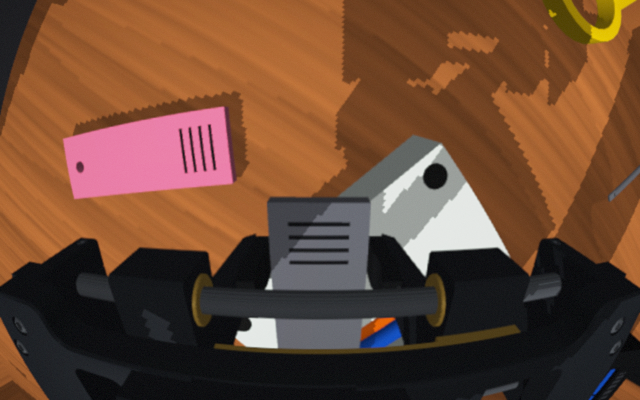

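View pics/s2.png

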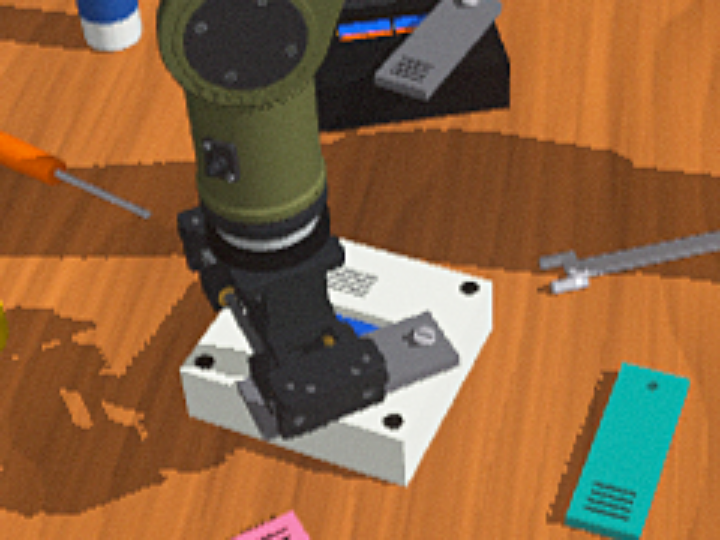

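The cover is held (width 49.6 mm, no load on the wrist). The black intercom's cover is open and clear of the arm. Next I swing clockwise about the pivot (r ≈ 101 mm, tool x points outward along the cover).

apply_moves:
  moves:
    - [-0.007,0.183,0,0,0,0.516,0.3]
    - [-0.007,0.183,0,0,0,0.516,0.3]
    - [-0.007,0.183,0,0,0,0.516,0.3]
    - [-0.007,0.183,0,0,0,0.516,0.3]
    - [-0.007,0.183,0,0,0,0.516,0.3]
    - [-0.007,0.183,0,0,0,0.516,0.3]

```text
time_s: 4.15
eef_pos: [0.5574, 0.2006, 0.0628]
ee_rot: [0.997, 0.082, 0.0, -0.0]
force: [0.6, 0.1, 0.4]
gripper_width: 0.0501
```

```bash
python3 - <<'E'
from h import *
to((.5548,.1571),.0625,-105.3)
E
```

```text
t 4.15 pos [0.5574 0.2006 0.0628] yaw_y -80.6 tilt [ 4.e-04  7.e-04 -1.e+00] F [0.6 0.1 0.4] w 0.05008088916337504
shift units [-0.242  1.062  0.007] rot units [-5.000e-03 -2.000e-03  3.088e+00]
```

apply_moves:
  moves:
    - [-0.007,0.181,0,0,0,0.515,0.3]
    - [-0.007,0.181,0,0,0,0.515,0.3]
    - [-0.007,0.181,0,0,0,0.515,0.3]
    - [-0.007,0.181,0,0,0,0.515,0.3]
    - [-0.007,0.181,0,0,0,0.515,0.3]
    - [-0.007,0.181,0,0,0,0.515,0.3]
    - [0,0,0,0,0,0,0.3]
    - [0,0,0,0,0,0,0.3]
    - [0,0,0,0,0,0,0.3]

```text
time_s: 5.05
eef_pos: [0.5552, 0.1575, 0.0628]
ee_rot: [0.991, -0.131, 0.0, -0.0]
force: [-0.3, -1.1, 1.5]
gripper_width: 0.0497
```

```bash
python3 - <<'E'
from h import *
import cv2
to((.5548,.1571),.0625,-105.3)
im,d=r.get_image("wrist");cv2.imwrite("pics/w3.png",im)
im,d=r.get_image("scene");cv2.imwrite("pics/sc3.png",cv2.resize(im[195:305,285:445],None,fx=5,fy=5,interpolation=2))
E
```

```text
t 5.05 pos [0.5552 0.1575 0.0628] yaw_y -105.08 tilt [ 3.e-04  1.e-04 -1.e+00] F [-0.3 -1.1  1.5] w 0.04972450607406507
shift units [-0.006  0.011  0.008] rot units [-0.001 -0.002  0.028]
```

View pics/w3.png

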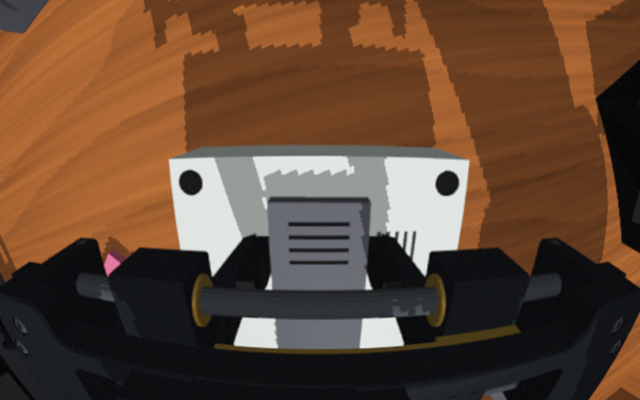

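View pics/sc3.png

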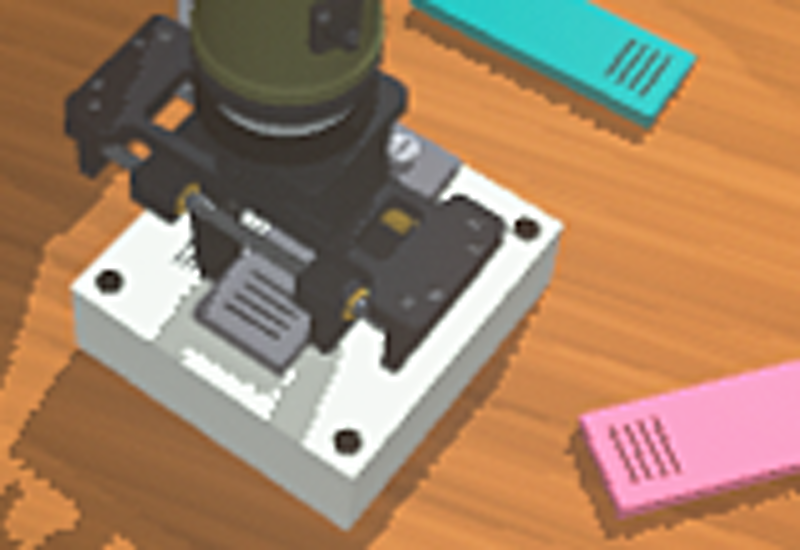

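The wrist picture shows the cover end (columns 269–370, mid 319.5) centred between the case feet at (191,182) and (447,183), mid 319, with its edge parallel to the case edge. Now I release, rise and check.

apply_moves:
  moves:
    - [0,0,0,0,0,0,0.1]
    - [0,0,0,0,0,0,-0.3]
    - [0,0,0,0,0,0,-0.6]
    - [0,0,0,0,0,0,-1]
    - [0,0,0,0,0,0,-1]
    - [0,0,-0.3,0,0,0,-1]
    - [0,0,-0.5,0,0,0,-1]
    - [0,0,-0.8,0,0,0,-1]
    - [0,0,-0.8,0,0,0,-1]
    - [0,0,-0.8,0,0,0,-1]
    - [0,0,-0.8,0,0,0,-1]
    - [0,0,0,0,0,0,-1]

```text
time_s: 6.35
eef_pos: [0.5578, 0.1573, 0.2278]
ee_rot: [0.991, -0.132, 0.004, -0.002]
force: [-0.4, 0.0, -0.3]
gripper_width: 0.088
```

apply_moves:
  moves:
    - [-0.9,0.5,-0.2,0,0,0,-1]
    - [-0.9,0.5,-0.2,0,0,0,-1]
    - [-0.9,0.5,-0.2,0,0,0,-1]
    - [0,0.9,0,0,0,0,-1]
    - [0,0.9,0,0,0,0,-1]
    - [0,0.9,0,0,0,0,-1]
    - [0,0.9,0,0,0,0,-1]
    - [0,0,0,0,0,0,-1]
    - [0,0,0,0,0,0,-1]

```text
time_s: 7.25
eef_pos: [0.3971, -0.0119, 0.2469]
ee_rot: [0.991, -0.133, -0.0, -0.0]
force: [-0.3, 0.1, -0.3]
gripper_width: 0.0882
```

```bash
python3 - <<'E'
from h import *
import cv2
to((.5548,.1571),.0625,-105.3)
im,d=r.get_image("side");cv2.imwrite("pics/s4f.png",im);cv2.imwrite("pics/s4.png",cv2.resize(im[185:285,210:340],None,fx=6,fy=6,interpolation=2))
im,d=r.get_image("scene");cv2.imwrite("pics/sc4.png",cv2.resize(im[195:305,285:445],None,fx=5,fy=5,interpolation=2))
E
```

```text
t 7.25 pos [ 0.3971 -0.0119  0.2469] yaw_y -105.3 tilt [ 0.e+00  4.e-04 -1.e+00] F [-0.3  0.1 -0.3] w 0.08816176198149739
shift units [ 2.689 -5.114  4.611] rot units [-0.003  0.001 -0.   ]
```

View pics/s4.png

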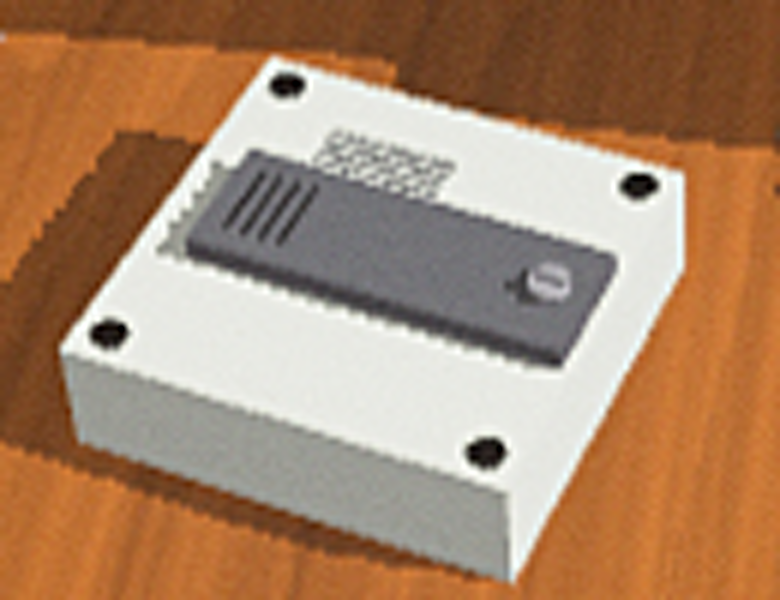

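View pics/sc4.png

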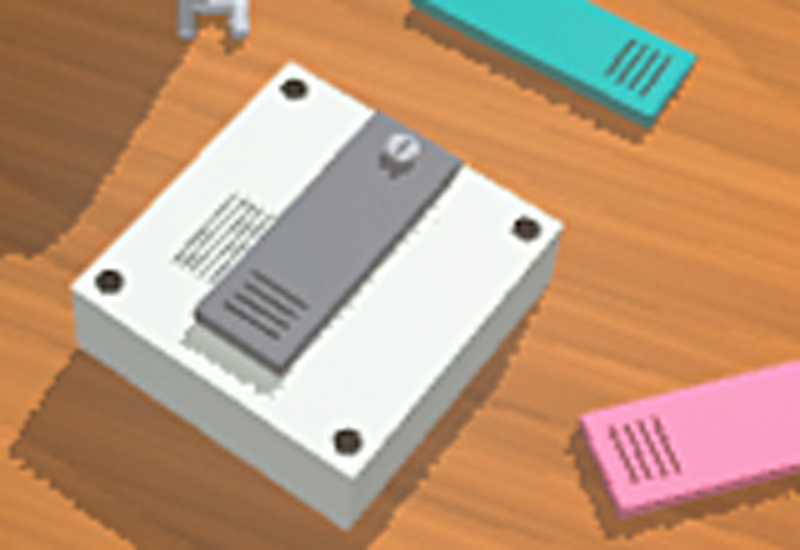

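View pics/s4f.png

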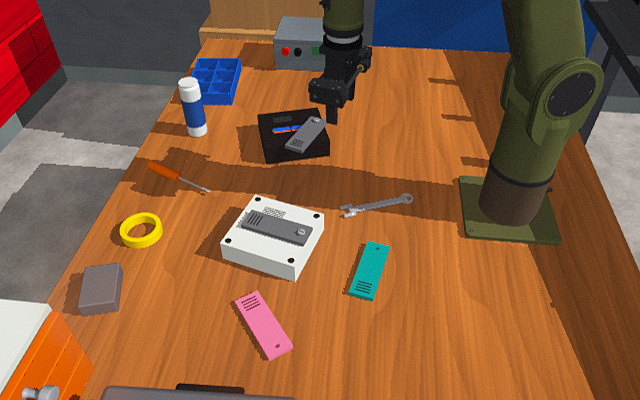

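Both crops show the cover flat over the bay and parallel to the case edges. The black one is still open. Now a numeric check of the angle.

```bash
python3 - <<'E'
from h import *
S=dict(scene=(5,(285,195),[(375,110),(462,163),(281,368),(197,313)]),side=(6,(210,185),[(617,259),(562,357),(188,243),(247,152)]))
for n,(f,o,cv) in S.items():
    C=np.array([ray(n,p,.06) for p in crop(cv,f,o)])[:,:2]
    for a,b in((0,3),(1,2)):
        d=C[b]-C[a];print(n,np.degrees(np.arctan2(d[1],d[0])).round(2),np.linalg.norm(d).round(4))
    e=(C[2]+C[3])/2;c=np.array([.5208,.1665]);t=np.radians(-15.3)
    print("end in case",np.array([[np.cos(t),np.sin(t)],[-np.sin(t),np.cos(t)]])@(e-c))
E
```

```text
scene -13.9 0.1447
scene -15.42 0.1437
end in case [0.06572566 0.00131932]
side -15.06 0.1461
side -15.34 0.1443
end in case [0.06297533 0.0030436 ]
```

```bash
python3 - <<'E'
from rig import r
print(r.job_done())
E
```

```text
the job is handed in; nothing more can be done
None
```

The white intercom's grey cover is now closed: it lies flat over the battery bay, in line with the case. I held it lightly (4 N) between the jaws, about 100 mm from its screw. I swung it about 50° clockwise, released it, moved the arm clear and handed the job in at about 7.4 s.

**Last checks:**
- **Angle:** the gripper let go with the cover at -15.1°, against a case angle of -15.3°. Afterwards the camera edges gave -13.9° to -15.4° (mean -14.9°). The -13.9° edge is the outlier, 1.4° off square.
- **Position:** the two cameras put the free end 1.3 mm and 3.0 mm off the case's centre line, on the side it started from. That is about the size of my reading and calibration error. In the wrist view taken before release, it was centred between the case feet to within half a pixel.
- **Forces:** the readings I took stayed at or below about 2 N.
- **Black intercom:** I didn't touch it, and its cover still looks open as before.

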